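# Find the socket that fits and tighten the clamp nut

## Robot

A 7-joint arm with a two-finger parallel gripper is mounted at the origin on the work surface; the furniture and walls round the work are solid. World frame = base frame: x ahead of the robot, y to its left, z up, the work surface at z = 0. Lengths are in mm, angles in rad, forces in N, time in s.
With the tool pointing down it reaches from about 400 to 850 mm from the base axis. Payload 4.4 kg.
Tool frame: the origin (TCP) lies on the front face of the gripper's body, between the roots of the fingers; the fingertips stand 97 mm ahead of it and the grasp point (between the pads) lies 78 mm ahead of it; z points along the fingers, y is the line along which they close (so a half turn about z gives the same grasp; the last joint's range is limited). The gripper opens to 94 mm and grips with 3 to 60 N. Pads are 16 mm wide; open, the fingers measure 119 mm over their backs; the gripper's body (75 mm by 177 mm) begins 78 mm behind the grasp point.
Start: joints at [-1.277, 0.628, 0.038, 1.517, -0.027, 0.996, -0.02], TCP at [228.836, 608.4, 302.678] pointing down, gripper open.
Joint ranges: [-3.06, 3.06], [-0.37, 2.12], [-1.25, 1.32], [0.18, 2.47], [-1.1, 4.24], [0.23, 1.98], [-2.94, 2.94]. Speed limits (rad/s): [2.57, 2.57, 3.14, 3.14, 3.14, 3.14, 3.14].

## Interface

Orientations are given as a unit quaternion [x, y, z, w].
In Python, from rig import robot gives the robot as it stands.
- The arm moves only by the tool step_arm, never from a script. Its argument "plan" is a list of rows, each a list of 4 numbers: the shift along the tool's x, y, z as a fraction of full scale, then the turn about the tool's z as a fraction of full scale. In form: [[dx, dy, dz, turn], ...]. A call has 1 to 8 rows; each row shifts and turns the commanded pose from where the row before left it, along the tool's axes as they then stand; what a row does not reach is not made up. Full scale, the value 1, is 30 mm for a shift and 90 degrees for a turn. A row lasts 1/8 s, in which the tool goes at most 62.5 mm and 10.7 degrees, less where a joint would pass 70% of its speed; a pose out of reach is approached as far as the arm can. A call with a number of a shift or a turn outside -1 to 1 is refused whole. A call with a gripper value outside its range is refused whole. "hand" is the opening in per cent of the stroke, from 0 (shut) to 100 (fully open), set as the call begins (left out, the last holds). The fingers move at their own pace and stop on an object; "force" is the grip in N (left out, the last holds). Time passes only in rows, so rows that do not move let the fingers close. It gives the time, the measured TCP pose, the force, the opening and the grip force at its end, in the units of the state.
- robot.observe(): the state, without advancing time (a new reading comes with each control period).
- robot.snapshot(name): name is "scene" or "side" or "wrist"; returns a dict with "image" (420x560x3 uint8, red, green, blue), "z_map" (420x560 float32, mm along the optical axis (not along the pixel's ray), 0 where there is no reading), "fx", "fy", "cx", "cy" (pixels), "xyz" and "attitude" of the camera in the world. Camera axes: x right, y down, z forward; pixel columns grow to the right and rows downward; lengths in mm; the calibration is good to about 2 mm. The wrist camera is an equidistant fisheye: a pixel r from the principal point sees the ray r / f radians off the axis. A picture is of the moment at which its call begins.
- robot.finish_job(): hands the job in; it is judged then, once.
Trained networks look in a picture, given as the dict that the camera call returned (one of the last four; its "shot" number tells which), for a name from the list of things; names that differ only in an ending like _2 or _b are one class to them, and where a whole thing is asked for, a point or a joint stands for the part that bears it (a point fixed in the world has none). Each returns a list of dicts, best first, with "conf" (0 to 1); they miss things now and then, are a little off and sometimes report something else, mostly with a low value. They report only what shows in the picture. A call takes as long as a camera call.
- robot.trace(target, picture): "region" (420x560 bool, what is visible of it).
- robot.place_of(target, picture): "point" ([x, y, z] in mm, in world coordinates, good to about 4 mm: a listed point, or the origin of a listed thing).
The state is a dict: "time_s": time; "joints": joint angles; "dq": joint speeds; "joint_torque": joint torques, N m; "eef_pos": TCP position; "tool_rot": TCP orientation; "contact_force": force on the tool from outside, world axes, zero at the start; "moment": the same for the moment, N m; "width": finger opening in mm; "grasp_force": force on a finger pad.
Only numpy, scipy, OpenCV 4.12 (cv2) and the standard library are available. Lean on these libraries where they do the work, as an engineer would, in place of code of your own. Each camera call takes 0.05 s, during which the arm holds its last target. There are 200 camera calls.

## Task

The clamp nut on the fixture nearest the robot is still loose: find, by trying if need be, which of the three sockets in the tray fits it, neither too small to go on nor so big that it slips round. Seat that socket fully down over the nut, turn the nut with it clockwise (seen from above) to its stop, and finish still gripping the socket, seated on the tight nut. Stand the sockets that do not fit upright in the tray, and do not disturb the other things on the table.

Things in the scene. Friction and masses are not known exactly. Their poses are not given: they have to be found in the camera images.
- tray: low steel tray 100 x 262 mm with a rubber floor (5 mm above the table) and a 12 mm high rim, fixed; the sockets stand in it in a row along its y axis about 80 mm apart, in any order. Origin: underside centre
- socket_small: steel socket 66 mm tall, mouth down: round body 30 mm across, 38 mm tall, topped by a gripping hexagon 22 mm across flats, 28 mm tall. Hexagonal mouth 30 mm deep, bevelled lip; its size is unmarked (a smaller body has a smaller mouth). Origin: centre of the mouth's rim, z up; x is square to a flat of the outer hexagon and of the mouth, as is every 60 degrees from it. About 0.16 kg
- socket_medium: steel socket 66 mm tall, mouth down: round body 36 mm across, 38 mm tall, topped by a gripping hexagon 22 mm across flats, 28 mm tall. Hexagonal mouth 30 mm deep, bevelled lip; its size is unmarked (a bigger body has a bigger mouth). Origin: centre of the mouth's rim, z up; x is square to a flat of the outer hexagon and of the mouth, as is every 60 degrees from it. About 0.22 kg
- socket_large: steel socket 66 mm tall, mouth down: round body 44 mm across, 38 mm tall, topped by a gripping hexagon 22 mm across flats, 28 mm tall. Hexagonal mouth 30 mm deep, bevelled lip; its size is unmarked (a bigger body has a bigger mouth). Origin: centre of the mouth's rim, z up; x is square to a flat of the outer hexagon and of the mouth, as is every 60 degrees from it. About 0.32 kg
- fixture_a: one of three like fixed clamp fixtures (the nearest one to the robot is worked on, the two at the back right are not). Base plate 180 x 92 x 18 mm, strap 140 mm (along x) x 46 mm, top 80 mm high, clamping a shaft in a V block. Stud with 46 mm washer and hex nut 8 mm to +x of the centre; only stud and nut sizes differ, unmarked. Origin: underside centre of the plate
- fixture_b: as fixture_a, but for the size of its stud and nut
- fixture_c: as fixture_a, but for the size of its stud and nut
- nut_a_seat (a point): centre of nut_a's lower face on the stud's axis, on top of the washer (84 mm above the table). Nut 18 mm tall; the stud ends 25 mm above this point. x turns with the nut and is square to a flat (one every 60 degrees). Seated, a socket's rim is on the washer, its origin here. Too small a socket stops 15 mm or more too high, too big a one goes down but turns round the nut
- nut_a (a joint): turn of nut_a, rad: grows clockwise seen from above; 0 slack, 1.3 tight at its stop, starts at 0.25 to 0.75. Stiff (0.25 N m), stays where left. The socket that fits (which one is not told) has 1.5 mm of play across flats and up to 0.32 rad of play in turning
- nut_b_seat (a point): the same point of the nut on fixture_b
- nut_b (a joint): the same for the nut on fixture_b
- nut_c_seat (a point): the same point of the nut on fixture_c
- nut_c (a joint): the same for the nut on fixture_c
- oil_bottle: drip oil bottle 38 mm in diameter, 112 mm tall, standing loose; not part of the job. Origin: underside centre
- tape_roll: roll of tape 68 mm across, 18 mm tall, loose; not part of the job. Origin: underside centre
- hex_key: hex key 67 mm long, 5 mm thick, lying loose near the tray; not part of the job. Origin: underside centre
- plug_gauge: plug gauge 96 mm long, 14 mm thick, lying loose near the tray; not part of the job. Origin: underside centre

How it is judged (in metres and radians):
On the way, in this order (a step that is already met when the one before it is completed fails the run):
1. the fitting socket is fully seated on the still loose nut of the near fixture (((world x of nut_a_seat below 0.65 m and horizontal distance between socket_medium and nut_a_seat below 0.0025 m and z of socket_medium in the frame of nut_a_seat between -0.003 and 0.004 m and angle between the z axis of socket_medium and the z axis of nut_a_seat, either way round below 0.08 rad and value of joint nut_a below 1.1 rad) or (world x of nut_b_seat below 0.65 m and horizontal distance between socket_large and nut_b_seat below 0.0025 m and z of socket_large in the frame of nut_b_seat between -0.003 and 0.004 m and angle between the z axis of socket_large and the z axis of nut_b_seat, either way round below 0.08 rad and value of joint nut_b below 1.1 rad) or (world x of nut_c_seat below 0.65 m and horizontal distance between socket_small and nut_c_seat below 0.0025 m and z of socket_small in the frame of nut_c_seat between -0.003 and 0.004 m and angle between the z axis of socket_small and the z axis of nut_c_seat, either way round below 0.08 rad and value of joint nut_c below 1.1 rad))), for 0.1 s.
2. that nut is turned to its stop with the socket seated on it (((world x of nut_a_seat below 0.65 m and horizontal distance between socket_medium and nut_a_seat below 0.0025 m and z of socket_medium in the frame of nut_a_seat between -0.003 and 0.004 m and angle between the z axis of socket_medium and the z axis of nut_a_seat, either way round below 0.08 rad and value of joint nut_a above 1.22 rad) or (world x of nut_b_seat below 0.65 m and horizontal distance between socket_large and nut_b_seat below 0.0025 m and z of socket_large in the frame of nut_b_seat between -0.003 and 0.004 m and angle between the z axis of socket_large and the z axis of nut_b_seat, either way round below 0.08 rad and value of joint nut_b above 1.22 rad) or (world x of nut_c_seat below 0.65 m and horizontal distance between socket_small and nut_c_seat below 0.0025 m and z of socket_small in the frame of nut_c_seat between -0.003 and 0.004 m and angle between the z axis of socket_small and the z axis of nut_c_seat, either way round below 0.08 rad and value of joint nut_c above 1.22 rad))), for 0.1 s.
At the end, for the whole second after the job is handed in: The near fixture's nut is tight (joint over 1.22); the socket that fits it is seated (rim within 4 mm of the washer, 2.5 mm of the axis, upright to 0.08 rad) and gripped by the fingers (over 3 N). The other two sockets stand upright inside the tray (((world x of nut_a_seat below 0.65 m and horizontal distance between socket_medium and nut_a_seat below 0.0025 m and z of socket_medium in the frame of nut_a_seat between -0.003 and 0.004 m and angle between the z axis of socket_medium and the z axis of nut_a_seat, either way round below 0.08 rad and value of joint nut_a above 1.22 rad and contact force between the fingers and socket_medium above 3 N) or (world x of nut_b_seat below 0.65 m and horizontal distance between socket_large and nut_b_seat below 0.0025 m and z of socket_large in the frame of nut_b_seat between -0.003 and 0.004 m and angle between the z axis of socket_large and the z axis of nut_b_seat, either way round below 0.08 rad and value of joint nut_b above 1.22 rad and contact force between the fingers and socket_large above 3 N) or (world x of nut_c_seat below 0.65 m and horizontal distance between socket_small and nut_c_seat below 0.0025 m and z of socket_small in the frame of nut_c_seat between -0.003 and 0.004 m and angle between the z axis of socket_small and the z axis of nut_c_seat, either way round below 0.08 rad and value of joint nut_c above 1.22 rad and contact force between the fingers and socket_small above 3 N)) and (contact force between the fingers and socket_medium above 3 N or (angle between socket_medium's own z axis and vertical below 0.12 rad and z of socket_medium in the frame of tray below 0.01 m and x of socket_medium in the frame of tray between -0.05 and 0.05 m and y of socket_medium in the frame of tray between -0.131 and 0.131 m)) and (contact force between the fingers and socket_large above 3 N or (angle between socket_large's own z axis and vertical below 0.12 rad and z of socket_large in the frame of tray below 0.01 m and x of socket_large in the frame of tray between -0.05 and 0.05 m and y of socket_large in the frame of tray between -0.131 and 0.131 m)) and (contact force between the fingers and socket_small above 3 N or (angle between socket_small's own z axis and vertical below 0.12 rad and z of socket_small in the frame of tray below 0.01 m and x of socket_small in the frame of tray between -0.05 and 0.05 m and y of socket_small in the frame of tray between -0.131 and 0.131 m))); the arm keeps its last pose, push and grip.
It fails at once if a bystander is pushed more than 40 mm (distance of any of oil_bottle, tape_roll, hex_key, plug_gauge from where it was at the start of the episode above 0.04 m).
It also fails if it takes over 67 s, if anything falls off the work surface, if the arm or the gripper's body presses on something with over 40 N, if the wrist force passes 120 N, or if a joint passes its speed limit or range.

## Working session

There is one attempt and no reset: what is moved stays moved. The work goes in short steps, Python scripts to look and compute and a tool call to move; the robot and the scene stay as the last step left them, time stands still between calls to the robot, and variables do not carry over. Pictures are saved under pics/ and viewed, at most 10 in all, crops included, and the job is handed in when it is done.

Besides the shell and the picture viewer there is one more tool, called after "Request:" as name([rows], argument=value, ...), one row to a line, values as JSON. step_arm: Moves the arm, as the interface text tells. Its arguments: {"type":"object","properties":{"plan":{"type":"array","items":{"type":"array","items":{"type":"number"}}},"hand":{"type":"number"},"force":{"type":"number"}},"required":["plan"]}

```bash
ls; mkdir -p pics; cat > h.py <<'E'
import numpy as np, cv2
from scipy.spatial.transform import Rotation as R
from rig import robot
def snap(n,f=None):
    s=robot.snapshot(n)
    if f: cv2.imwrite('pics/'+f,s['image'][:,:,::-1])
    return s
def att(s):
    a=np.array(s['attitude'],float)
    return a if a.shape==(3,3) else R.from_quat(a).as_matrix()
def cloud(s):
    z=s['z_map']; v,u=np.mgrid[:z.shape[0],:z.shape[1]]
    x=(u-s['cx'])/s['fx'];y=(v-s['cy'])/s['fy']
    P=np.stack([x*z,y*z,z],-1)
    return P@att(s).T+np.array(s['xyz'])
E
python3 - <<'E'
from h import *
print(robot.observe())
for c in ['scene','side']:
    s=snap(c,c+'0.png'); print(c,s['xyz'],s['attitude'],s['fx'],s['cx'],s['cy'])
    for t in ['tray','socket_small','socket_medium','socket_large','fixture_a','nut_a_seat','oil_bottle','tape_roll','hex_key','plug_gauge']:
        print(t,[(np.round(d['point'],0).tolist(),round(d['conf'],2)) for d in robot.place_of(t,s)[:4]])
E
```

```text
pics
{'time_s': 0.0, 'joints': array([-1.27678925,  0.62928289,  0.03843139,  1.51834253, -0.02702619,
        0.99631369, -0.01999619]), 'dq': array([ 0.00122832, -0.0010326 , -0.00058104,  0.00030643,  0.00046269,
        0.00012977,  0.00052112]), 'joint_torque': array([ 3.95571178e-04, -5.49741125e+01,  1.14350338e+00, -1.86631483e+01,
       -5.22354722e-02,  2.34039308e-02,  1.77819211e-04]), 'eef_pos': array([228.65152468, 607.94341347, 301.80289444]), 'tool_rot': array([ 1.78935242e-01,  9.83860428e-01, -8.99195309e-04, -1.67472274e-04]), 'contact_force': array([ 0.05149185, -0.63704213,  0.07870684]), 'moment': array([ 0.07644271, -0.04148687, -0.03964018]), 'grasp_force': 0.0, 'width': 93.72242656764591}
scene [ 155.08031926 -770.66631674 1002.61082839] [ 0.90296791 -0.21852916  0.09037069 -0.3587856 ] 474.5088554890137 277.685568631348 204.02313318518972
tray [([527.0, 204.0, 2.0], 0.58)]
socket_small [([521.0, 131.0, 3.0], 0.63)]
socket_medium [([522.0, 286.0, 4.0], 0.71)]
socket_large [([525.0, 205.0, 2.0], 0.8)]
fixture_a [([747.0, -133.0, -1.0], 0.78), ([508.0, -108.0,
[... 372 characters left out ...]
943482 210.80616248487232
tray [([528.0, 208.0, 1.0], 0.79)]
socket_small [([525.0, 127.0, 6.0], 0.64), ([701.0, -336.0, -1.0], 0.47)]
socket_medium [([520.0, 282.0, 4.0], 0.67)]
socket_large [([522.0, 208.0, 3.0], 0.97), ([697.0, 30.0, 1.0], 0.4)]
fixture_a [([698.0, -338.0, -0.0], 0.87), ([503.0, -107.0, -0.0], 0.86), ([747.0, -135.0, -2.0], 0.82)]
nut_a_seat [([744.0, -136.0, -3.0], 0.65), ([631.0, 242.0, 1.0], 0.52), ([754.0, -131.0, 84.0], 0.39), ([693.0, 27.0, 2.0], 0.28)]
oil_bottle [([691.0, 32.0, 1.0], 0.9)]
tape_roll [([382.0, 54.0, -3.0], 0.9), ([521.0, 209.0, 3.0], 0.42)]
hex_key [([637.0, 123.0, -4.0], 0.51), ([698.0, -339.0, 1.0], 0.4)]
plug_gauge [([633.0, 240.0, -0.0], 0.66)]
```

View pics/scene0.png

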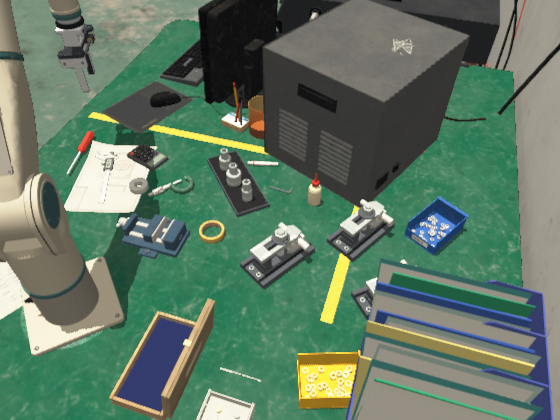

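View pics/side0.png

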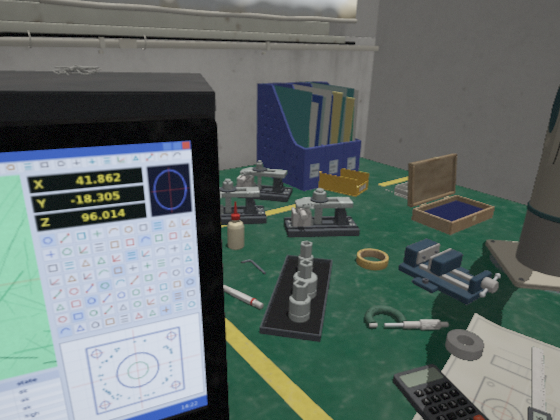

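The three sockets stand in the tray (scene px 225,160 / 233,175 / 247,190), the near fixture is at px (280,250), the monitor and a big box lie behind. Next I check tall obstacles and the wrist camera's offset.

```bash
cat >> h.py <<'E'
def raster():
    pass
def tool(o=None):
    o=o or robot.observe(); return R.from_quat(o['tool_rot']).as_matrix(), np.array(o['eef_pos'])
def go(x,y,z,yaw=None):
    "fractions total (tool axes) to a target"
    M,p=tool(); d=M.T@(np.array([x,y,z])-p)/30
    yw=np.degrees(np.arctan2(M[1,1],M[0,1]))
    print('total rows*frac',np.round(d,2),'tool y yaw',round(yw,2))
    return d
E
python3 - <<'E'
from h import *
s=snap('scene'); P=cloud(s).reshape(-1,3); P=P[s['z_map'].ravel()>0]
for lo in (130,220):
  print(lo)
  for x in range(200,1000,50):
    print(x,' '.join('%4d'%(np.max(q) if len(q:=P[(P[:,0]>=x)&(P[:,0]<x+50)&(P[:,1]>=y)&(P[:,1]<y+50)&(P[:,2]>lo),2]) else 0) for y in range(-300,700,50))) if lo==130 else 0
w=snap('wrist','w0.png'); M,p=tool()
print(M.round(3),'cam in tool',(M.T@(np.array(w['xyz'])-p)).round(1),(M.T@att(w)).round(3),w['fx'],w['cx'],w['cy'])
go(525,205,302)
E
```

```text
130
200  159    0    0    0    0    0    0    0    0    0    0    0    0    0    0    0  349  473  358  300
250  159  158    0    0    0    0    0    0    0    0    0    0    0    0    0    0    0  463  442  351
300    0    0    0    0    0    0    0    0    0    0    0    0    0    0    0    0    0    0    0    0
350    0    0    0    0    0    0    0    0    0    0    0    0    0    0    0    0    0    0    0    0
400    0    0    0    0    0    0    0    0    0    0    0    0    0    0    0    0    0    0    0    0
450    0    0    0    0    0    0    0    0    0    0    0    0    0    0    0    0    0    0    0    0
500    0    0    0    0    0    0    0    0    0    0    0    0    0    0    0    0    0    0    0    0
550    0    0    0    0    0    0    0    0    0    0    0    0    0    0    0    0  386  385    0    0
600    0    0    0    0    0    0    0    0    0    0    0    0    0    0  200    0  385  388    0    0
650    0    0    0    0    0    0    0    0    0  377  378  378  371    0  142  140  379  386    0    0
700    0    0    0    0    0    0  376  378  379  378  3
[... 161 characters left out ...]
   0    0    0  377  378  379  378  379  377  378  379  378  377    0    0    0  208  338  323
850    0    0    0    0  343  378  378  378  378  378  379  379  378  379    0    0    0    0    0  316
900    0    0    0    0    0  379  378  391  392  378  378  379  378  377    0    0    0    0    0  296
950    0    0    0    0    0  377  377  394  393  378  378  377  378  378  376    0    0    0    0    0
220
[[-0.936  0.352 -0.   ]
 [ 0.352  0.936  0.   ]
 [ 0.     0.    -1.   ]] cam in tool [ 69.7  -0.9 -80.5] [[ 0.001 -0.971 -0.239]
 [ 1.     0.001 -0.   ]
 [ 0.001 -0.239  0.971]] 325.19226210127806 277.5126751554331 207.73797344490634
total rows*frac [-13.97  -9.11   0.02] tool y yaw 69.38
```

Request:
step_arm([
  [-1,-0.65,0,0],
  [-1,-0.65,0,0],
  [-1,-0.65,0,0],
  [-1,-0.65,0,0],
  [-1,-0.65,0,0],
  [-1,-0.65,0,0],
  [-1,-0.65,0,0],
  [-1,-0.65,0,0],
])

```text
time_s: 2.2
eef_pos: [399.2, 377.0, 302.8]
tool_rot: [0.179, 0.984, 0.0, 0.0]
contact_force: [0.1, 0.2, 0.6]
width: 94.2
grasp_force: 0.0
```

Request:
step_arm([
  [-1,-0.65,0,0],
  [-1,-0.65,0,0],
  [-1,-0.65,0,0],
  [-1,-0.65,0,0],
  [-1,-0.65,0,0],
  [-1,-0.65,0,0],
  [0,0,0,0],
  [0,0,0,0],
])

```text
time_s: 3.2
eef_pos: [525.4, 205.7, 302.6]
tool_rot: [0.179, 0.984, 0.0, -0.0]
contact_force: [0.2, 0.9, -1.3]
width: 94.0
grasp_force: 0.0
```

```bash
cat >> h.py <<'E'
def wcloud(s):
    z=s['z_map']; v,u=np.mgrid[:z.shape[0],:z.shape[1]]
    a=(u-s['cx'])/s['fx'];b=(v-s['cy'])/s['fy']; t=np.hypot(a,b)
    k=np.tan(np.minimum(t,1.4))/np.maximum(t,1e-9)
    P=np.stack([a*k*z,b*k*z,z],-1); P[(z<=0)|(t>1.3)]=np.nan
    return P@att(s).T+np.array(s['xyz'])
def hexfit(Q,af=None):
    "Q: Nx2 points filling a hexagon -> centre, AF, yaw(deg mod 60) by best fit of support widths"
    Q=Q.astype(np.float32); h=cv2.convexHull(Q)[:,0]
    best=None
    for d in np.arange(0,60,.5):
        n=[(np.cos(np.radians(d+60*k)),np.sin(np.radians(d+60*k))) for k in range(3)]
        lo=[(h@np.array(m)).min() for m in n]; hi=[(h@np.array(m)).max() for m in n]
        w=np.array(hi)-lo
        if best is None or w.sum()<best[0]:
            c=np.linalg.lstsq(np.array(n),(np.array(hi)+lo)/2,rcond=None)[0]; best=(w.sum(),d,w,c)
    return best[3],best[2],best[1]
E
python3 - <<'E'
from h import *
w=snap('wrist','w1.png'); P=wcloud(w)
for y in (131,205,285):
    m=(np.abs(P[...,0]-523)<28)&(np.abs(P[...,1]-y)<28)
    q=P[m]; top=np.percentile(q[:,2],98); t=q[np.abs(q[:,2]-top)<3]
    c,wd,yaw=hexfit(t[:,:2]); print(y,'top',top.round(1),len(t),c.round(1),wd.round(1),yaw)
for t in ['socket_small','socket_medium','socket_large','nut_a_seat','hex_key','plug_gauge']:
    print(t,[(np.round(d['point'],0).tolist(),round(d['conf'],2)) for d in robot.place_of(t,w)[:3]])
go(511,-107,330)
E
```

```text
131 top 344.5 584 [497.9 143. ] [ 5.3 27.3 29.9] 1.0
205 top 343.0 3431 [504.  210.5] [44.4 45.1  7.2] 36.0
285 top 344.4 2120 [534.1 268.3] [38.9 17.6 30.3] 42.5
socket_small [([525.0, 124.0, 4.0], 0.71)]
socket_medium [([521.0, 282.0, 7.0], 0.76), ([697.0, 32.0, -2.0], 0.44)]
socket_large [([523.0, 206.0, 8.0], 0.87), ([507.0, -104.0, -3.0], 0.58)]
nut_a_seat []
hex_key [([634.0, 125.0, -2.0], 0.55)]
plug_gauge [([632.0, 238.0, -1.0], 0.89)]
total rows*frac [-3.21 -9.93 -0.91] tool y yaw 69.45
```

View pics/w1.png

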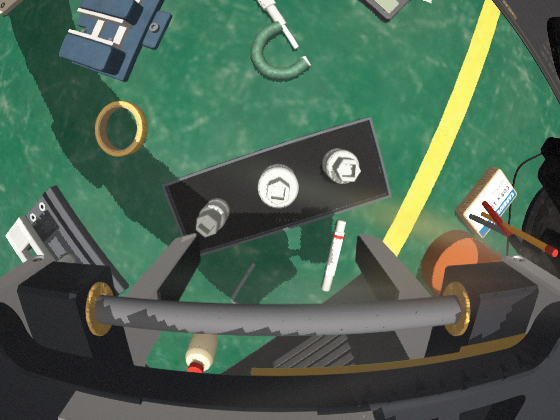

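The wrist view shows sockets small (211,215), large (278,186), medium (343,166) in the tray. The gripper itself pollutes the depth, so I'll filter by height.

```bash
cat >> h.py <<'E'
def sockets(w,ys=(127,205,284),x=523,zt=71,xs=None):
    P=wcloud(w)
    for i,y in enumerate(ys):
        xc=xs[i] if xs else x
        m=(np.abs(P[...,0]-xc)<26)&(np.abs(P[...,1]-y)<26)&(np.abs(P[...,2]-zt)<5)
        q=P[m]
        if len(q)<20: print(y,'few',len(q)); continue
        c,wd,yaw=hexfit(q[:,:2]); print(y,'z',np.median(q[:,2]).round(1),len(q),c.round(1),wd.round(1),'yaw',yaw)
E
python3 - <<'E'
from h import *
w=snap('wrist'); sockets(w)
P=wcloud(w); 
go(511,-107,302)
E
```

```text
127 z 69.2 258 [523.8 127.3] [22.1 22.4 22.4] yaw 58.5
205 z 69.2 267 [517.7 207.8] [22.3 21.9 22.2] yaw 2.5
284 z 69.2 272 [520.7 281.2] [22.  22.8 22.5] yaw 37.5
total rows*frac [-3.21 -9.92  0.02] tool y yaw 69.43
```

Request:
step_arm([
  [-0.3,-1,0,0],
  [-0.3,-1,0,0],
  [-0.3,-1,0,0],
  [-0.3,-1,0,0],
  [-0.3,-1,0,0],
  [-0.3,-1,0,0],
  [-0.3,-1,0,0],
  [-0.3,-1,0,0],
])

```text
time_s: 4.6
eef_pos: [508.6, -45.9, 302.8]
tool_rot: [0.179, 0.984, 0.0, 0.0]
contact_force: [-0.1, -0.3, 0.1]
width: 94.1
grasp_force: 0.0
```

Request:
step_arm([
  [-0.4,-1,0,0],
  [-0.4,-0.9,0,0],
  [0,0,0,0],
  [0,0,0,0],
])

```text
time_s: 5.1
eef_pos: [511.1, -105.6, 302.6]
tool_rot: [0.178, 0.984, 0.0, -0.0]
contact_force: [-0.0, 0.4, -0.5]
width: 94.3
grasp_force: 0.0
```

```bash
python3 - <<'E'
from h import *
w=snap('wrist','w2.png'); P=wcloud(w)
for t in ['fixture_a','nut_a_seat']:
    print(t,[(np.round(d['point'],1).tolist(),round(d['conf'],2)) for d in robot.place_of(t,w)[:3]])
sel=(np.abs(P[...,0]-510)<35)&(np.abs(P[...,1]+107)<35)
q=P[sel]; print(np.histogram(q[:,2],bins=np.arange(60,125,2)))
for z in (84,102,109):
    r=P[sel&(np.abs(P[...,2]-z)<2.5)]
    if len(r)>10: print(z,len(r),*[a if np.isscalar(a) else np.round(a,1) for a in hexfit(r[:,:2])])
v,u=np.where(sel); print(u.min(),u.max(),v.min(),v.max())
c=w['image'][max(v.min()-20,0):v.max()+20,max(0,u.min()-20):u.max()+20,::-1]
cv2.imwrite('pics/w2c.png',cv2.resize(c,None,fx=5,fy=5,interpolation=cv2.INTER_CUBIC)[:600,:800])
E
```

```text
fixture_a [([746.1, -134.6, -4.4], 0.86), ([698.2, -337.3, -2.2], 0.61), ([502.9, -106.8, -0.4], 0.6)]
nut_a_seat [([523.2, 207.6, 7.7], 0.36)]
(array([   2,    0,    4,    7,   16,   15,   10,   18,  284, 1001,  159,
        572,   37,   15,   11,   12,   13,   17,   22,  164,  358,   20,
         19,  261,  106,    0,    0,    0,    0,    0,    0,    0]), array([ 60,  62,  64,  66,  68,  70,  72,  74,  76,  78,  80,  82,  84,
        86,  88,  90,  92,  94,  96,  98, 100, 102, 104, 106, 108, 110,
       112, 114, 116, 118, 120, 122, 124]))
84 699 [ 511.2 -105.9] [45.2 45.2 44.7] 32.5
102 460 [ 511.3 -106.1] [29.9 29.6 29.8] 39.0
109 341 [ 511.6 -106.1] [18.5 18.4 19.2] 55.5
60 429 151 419
```

View pics/w2c.png

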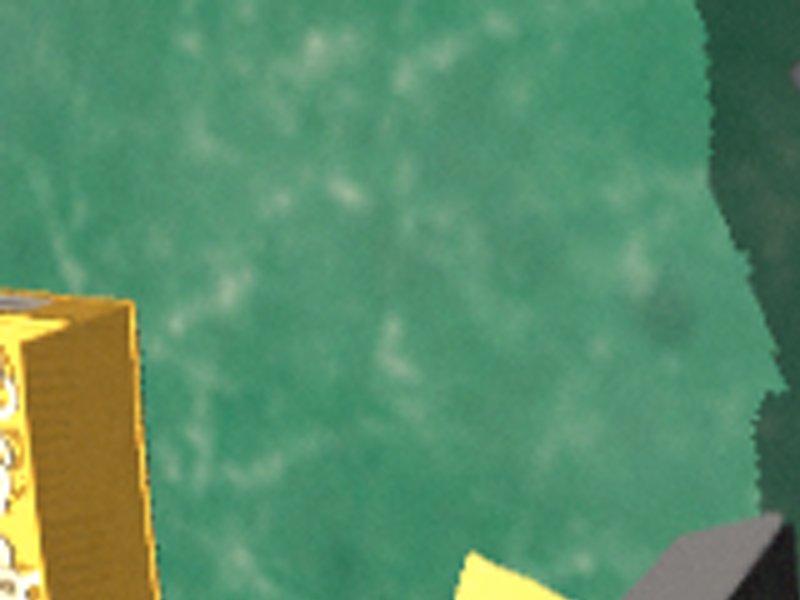

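Measured: washer 45 mm at (511.2,-105.9), nut about 30 mm across flats (yaw 39° mod 60), stud 18.5 mm. A 36 mm body can't contain a 30 mm hexagon's mouth (34.6 mm over corners), so it is the large socket. (The crop showed the wrong place, only table; the depth numbers stand.)

Request:
step_arm([
  [0,0,0,0.077],
  [0.46,0.94,0,0],
  [0.46,0.94,0,0],
  [0.46,0.94,0,0],
  [0.46,0.94,0,0],
  [0.46,0.94,0,0],
  [0.46,0.94,0,0],
  [0.46,0.94,0,0],
], hand=58)

```text
time_s: 6.25
eef_pos: [516.3, 115.0, 302.7]
tool_rot: [0.237, 0.971, 0.0, -0.0]
contact_force: [-0.0, -0.4, -0.1]
width: 54.4
grasp_force: 0.0
```

Request:
step_arm([
  [0.46,0.94,0,0],
  [0.46,0.94,0,0],
  [0.46,0.91,0,0],
  [0,0,0,0],
  [0,0,0,0],
])

```text
time_s: 6.88
eef_pos: [518.4, 205.7, 302.5]
tool_rot: [0.238, 0.971, -0.001, -0.0]
contact_force: [0.1, -0.5, 0.5]
width: 54.5
grasp_force: 0.0
```

```bash
python3 - <<'E'
from h import *
w=snap('wrist'); sockets(w)
print(robot.observe()['joints'].round(2))
go(517.7,207.8,142.5)
E
```

```text
127 z 69.1 125 [519.9 127.5] [21.4 21.8 10.8] yaw 58.0
205 z 69.2 257 [517.8 207.9] [22.1 20.8 22.4] yaw 2.5
284 z 69.1 273 [520.7 281.2] [22.3 22.5 23.1] yaw 40.0
[-0.49  0.5   0.09  1.78 -0.05  0.87  0.71]
total rows*frac [0.07 0.07 5.34] tool y yaw 62.4
```

Request:
step_arm([
  [0.07,0.07,1,0],
  [0,0,1,0],
  [0,0,1,0],
  [0,0,1,0],
  [0,0,0.9,0],
  [0,0,0.43,0],
  [0,0,0,0],
])

```text
time_s: 7.8
eef_pos: [517.7, 208.2, 142.4]
tool_rot: [0.239, 0.971, -0.001, -0.0]
contact_force: [0.6, 0.2, 0.4]
width: 54.4
grasp_force: 0.0
```

Request:
step_arm([
  [0,0,0,0],
  [0,0,0,0],
  [0,0,0,0],
  [0,0,0,0],
  [0,0,0,0],
], hand=0, force=60)

```text
time_s: 8.43
eef_pos: [518.0, 209.2, 143.2]
tool_rot: [0.238, 0.971, 0.0, 0.0]
contact_force: [-0.9, 0.7, 4.2]
width: 21.6
grasp_force: 60.0
```

Request:
step_arm([
  [0,0,-0.3,0],
  [0,0,-1,0],
  [0,0,-1,0],
  [0,0,-1,0],
  [0,0,-1,0],
  [0,0,-1,0],
  [0,0,0,0],
  [0,0,0,0],
])

```text
time_s: 9.43
eef_pos: [516.9, 208.8, 300.5]
tool_rot: [0.238, 0.971, -0.001, -0.001]
contact_force: [-0.3, -0.0, -3.6]
width: 21.3
grasp_force: 60.0
```

```bash
python3 - <<'E'
from h import *
w=snap('wrist','w3.png'); P=wcloud(w); M,p=tool()
q=(P-p)@M
g=(np.abs(q[...,1])<30)&(np.abs(q[...,0])<45)
r=q[g&(q[...,2]>60)&(q[...,2]<180)]
print(np.histogram(r[:,2],bins=np.arange(60,181,4)))
a=P[g&(np.abs(q[...,2]-99.5)<4)]
if len(a)>20:
  print('body ring, tool frame', q[g&(np.abs(q[...,2]-99.5)<4)][:,:2].min(0),q[g&(np.abs(q[...,2]-99.5)<4)][:,:2].max(0))
a=q[g&(np.abs(q[...,2]-71)<6)]; 
if len(a): print('hextop',a[:,:2].min(0),a[:,:2].max(0),a[:,2].mean())
E
```

```text
(array([ 213,  171,  207, 1043,  362,  305,  504,  228,  157,  109, 1098,
        118,   96,   92,   80,   79,   71,   81,   66,   49,    0,    0,
          0,    0,    0,    0,    0,    0,    0,    0]), array([ 60,  64,  68,  72,  76,  80,  84,  88,  92,  96, 100, 104, 108,
       112, 116, 120, 124, 128, 132, 136, 140, 144, 148, 152, 156, 160,
       164, 168, 172, 176, 180]))
body ring, tool frame [  5.28696698 -20.82943806] [21.11595083 19.2395583 ]
hextop [-14.18371389 -23.32844034] [11.99489292 21.69956018] 72.7705665288428
```

View pics/w3.png

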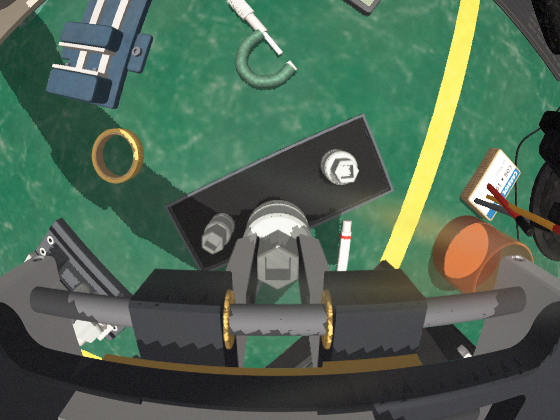

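Request:
step_arm([
  [-0.47,-0.94,0,0],
  [-0.47,-0.94,0,0],
  [-0.47,-0.94,0,0],
  [-0.47,-0.94,0,0],
  [-0.47,-0.94,0,0],
  [-0.47,-0.94,0,0],
  [-0.47,-0.94,0,0],
  [-0.47,-0.94,0,0],
])

```text
time_s: 10.48
eef_pos: [512.7, -44.0, 300.2]
tool_rot: [0.238, 0.971, -0.0, -0.002]
contact_force: [0.2, 0.3, -3.9]
width: 21.4
grasp_force: 60.0
```

Request:
step_arm([
  [-0.47,-0.94,0,0],
  [-0.47,-0.94,0,0],
  [0,0,0,-0.1],
  [0,0,0,-0.1],
  [0,0,0,-0.1],
  [0,0,0,-0.106],
  [0,0,0,0],
  [0,0,0,0],
])

```text
time_s: 11.48
eef_pos: [512.0, -106.2, 301.0]
tool_rot: [-0.077, 0.997, 0.0, -0.001]
contact_force: [-0.1, 0.0, -3.9]
width: 21.2
grasp_force: 60.0
```

```bash
python3 - <<'E'
from h import *
from scipy.optimize import least_squares
w=snap('wrist'); P=wcloud(w); M,p=tool(); q=(P-p)@M
m=(np.abs(q[...,1])<30)&(np.abs(q[...,0])<40)&(np.abs(q[...,2]-102)<2.2)
r=q[m]; h=cv2.convexHull(r[:,:2].astype(np.float32))[:,0]; h=h[h[:,0]>8]
f=least_squares(lambda c:np.hypot(h[:,0]-c[0],h[:,1]-c[1])-22,[0,0],loss='soft_l1')
print('socket centre in tool',f.x.round(2),'res',np.abs(f.fun).mean().round(2),len(h),'z',np.median(r[:,2]))
# hex top
m=(np.abs(q[...,1])<11)&(np.abs(q[...,0])<16)&(np.abs(q[...,2]-74)<3); r=q[m]; print('hextop z',np.median(r[:,2]),'x range',np.percentile(r[:,0],[1,99]).round(1))
# nut visible?
m=(np.abs(P[...,0]-511)<26)&(np.abs(P[...,1]+106)<26)&(np.abs(P[...,2]-83)<3); print('washer pts',m.sum())
go(511.3,-106.1,247)
print(robot.observe()['joints'].round(2))
E
```

```text
socket centre in tool [ 0.19 -0.6 ] res 0.15 18 z 102.17533896727699
hextop z 74.2480488907498 x range [-11.2  12. ]
washer pts 544
total rows*frac [0.03 0.   1.81] tool y yaw 98.86
[ 0.2   0.45 -0.07  1.87  0.04  0.83  1.84]
```

Request:
step_arm([
  [0.02,0.02,0.9,0],
  [0,0,0.8,0],
  [0,0,0.2,0],
  [0,0,0.15,0],
  [0,0,0.1,0],
  [0,0,0.1,0],
])

```text
time_s: 12.28
eef_pos: [511.9, -105.6, 234.7]
tool_rot: [-0.078, 0.997, -0.0, 0.0]
contact_force: [0.6, -0.1, -3.5]
width: 21.7
grasp_force: 60.0
```

Rim is about 5 mm below the nut's top with no force: it goes on. Continue down.

Request:
step_arm([
  [0,0,0.1,0],
  [0,0,0.1,0],
  [0,0,0.1,0],
  [0,0,0.06,0],
  [0,0,0.06,0],
  [0,0,0,0],
])

```text
time_s: 13.02
eef_pos: [511.7, -105.6, 222.6]
tool_rot: [-0.078, 0.997, -0.0, 0.0]
contact_force: [-2.5, 0.1, 5.4]
width: 21.5
grasp_force: 60.0
```

Request:
step_arm([
  [0,0,0.03,0.05],
  [0,0,0,0.08],
  [0,0,0,0.08],
  [0,0,0,0.08],
  [0,0,0,0.05],
  [0,0,0,0],
])

```text
time_s: 13.78
eef_pos: [511.7, -105.1, 222.6]
tool_rot: [0.187, 0.982, 0.0, 0.0]
contact_force: [-5.2, 1.6, 13.2]
width: 21.8
grasp_force: 60.0
```

```bash
python3 - <<'E'
from h import *
o=robot.observe(); print(o['moment'].round(2),o['contact_force'].round(1)); go(511.4,-105.6,222)
E
```

```text
[0.49 1.19 0.33] [-5.2  1.6 13.2]
total rows*frac [ 0.   -0.02  0.02] tool y yaw 68.47
```

Request:
step_arm([
  [0,0,0,0.08],
  [0,0,0,0.08],
  [0,0,0,0],
])

```text
time_s: 14.15
eef_pos: [511.8, -104.9, 222.5]
tool_rot: [0.309, 0.951, 0.0, 0.0]
contact_force: [-4.8, 2.0, 14.3]
width: 21.5
grasp_force: 60.0
```

```bash
python3 - <<'E'
from h import *
o=robot.observe(); print(o['moment'].round(2),o['contact_force'].round(1)); go(511.4,-105.6,222)
E
```

```text
[0.56 1.17 0.24] [-4.8  2.  14.3]
total rows*frac [-0.   -0.03  0.02] tool y yaw 54.05
```

Request:
step_arm([
  [0,0,0,0.08],
  [0,0,0,0.06],
  [0,0,0,0],
])

```text
time_s: 14.52
eef_pos: [512.5, -105.4, 222.6]
tool_rot: [0.409, 0.912, 0.0, 0.001]
contact_force: [-3.3, 0.1, 12.3]
width: 22.1
grasp_force: 60.0
```

```bash
python3 - <<'E'
from h import *
o=robot.observe(); print(o['moment'].round(2),o['contact_force'].round(1)); go(511.4,-105.6,222)
E
```

```text
[0.04 0.75 1.24] [-3.3  0.1 12.3]
total rows*frac [ 0.02 -0.03  0.02] tool y yaw 41.69
```

Request:
step_arm([
  [0,0,0,0.03],
  [0,0,0,0],
  [0,0,0,0],
])

```text
time_s: 14.9
eef_pos: [512.8, -105.7, 222.6]
tool_rot: [0.431, 0.903, 0.0, 0.002]
contact_force: [-2.5, -0.5, 11.2]
width: 21.9
grasp_force: 60.0
```

```bash
python3 - <<'E'
from h import *
o=robot.observe(); print(o['moment'].round(2),o['contact_force'].round(1),o['width']); go(511.4,-105.6,222)
w=snap('wrist'); P=wcloud(w); M,p=tool(); q=(P-p)@M
m=(np.abs(q[...,1])<10)&(np.abs(q[...,0])<16)&(np.abs(q[...,2]-73)<4)
print('hextop z world',np.median(P[m][:,2]))
m=(np.abs(P[...,0]-511)<26)&(np.abs(P[...,1]+106)<26)
r=P[m&(np.abs(q[...,2]-101.5)<3)]; h=cv2.convexHull(r[:,:2].astype(np.float32))[:,0]; print(len(r),np.median(r[:,2]))
print([(x['point'].round(1) if hasattr(x['point'],'round') else x['point'],x['conf']) for x in robot.place_of('socket_large',w)[:2]])
sockets(w,ys=(127,284),xs=(522,521))
E
```

```text
[-0.07  0.61  1.24] [-2.5 -0.5 11.2] 21.940816737399505
total rows*frac [ 0.03 -0.03  0.02] tool y yaw 39.0
hextop z world 148.57610269447724
1271 120.62649860645061
[([516.0, -103.9, 86.2], 0.58)]
127 z 69.0 340 [523.5 126.3] [23.  23.2 22.2] yaw 56.5
284 few 0
```

```bash
python3 -c "
from rig import robot
print(robot.finish_job())"
```

```text
the job is handed in; nothing more can be done
None
```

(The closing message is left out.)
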